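# Zero the slab gauge and clamp its leg at the mark

## Robot

A 7-joint arm with a two-finger parallel gripper is mounted at the origin on the work surface. World frame = base frame: x ahead of the robot, y to its left, z up, the work surface at z = 0. Lengths are in m, angles in rad, forces in N, time in s.
With the tool pointing down it reaches from about 0.4 to 0.85 m from the base axis. Payload 10.4 kg.
Tool frame: the origin (TCP) lies at the very end of the fingers, on their centre line; the grasp point (between the pads) lies manip.hold_point_z behind it (manip.hold_point_z is the distance from the TCP to the grasp point, in m); z points along the fingers, y is the direction in which the jaws open and shut (so a half turn about z gives the same grasp; the last joint's range is limited). The gripper opens to 85 mm and grips with 20 to 120 N. Pads are 22 mm wide; open, the fingers measure 114 mm over their backs; the gripper's body (76 mm by 85 mm) begins 54 mm behind the grasp point. The pads swing forward as they close: fully open they stand 13 mm farther back than shut.
Start: joints at [1.132, 0.332, -0.065, 1.46, 0.022, 1.35, -0.088], TCP at [0.252, -0.572, 0.231] pointing down, gripper open.
Joint ranges: [-2.6, 2.6], [-0.5, 2.12], [-1.47, 1.34], [0.16, 2.42], [-1.27, 4.41], [0.06, 2.06], [-2.6, 2.6]. Speed limits (rad/s): [2.22, 2.22, 2.79, 2.79, 3.14, 3.14, 3.14].

## Interface

Orientations are given as a unit quaternion [x, y, z, w].
In Python, from workcell import manip gives the robot as it stands.
- The arm moves only by the tool jog_arm, never from a script. Its arguments are lists of equal length, an entry for each row: "translation": the shift along the world's x, y, z in mm, a list of three; "turn": the turn about the world's z in degrees. In form: {"translation": [[x, y, z], ...], "turn": [turn, ...]}. A call has 1 to 12 rows; each row is the pose to reach, as a shift and turn from the pose measured when the call began; what a row does not reach only later rows make up. A row lasts 1/12 s, in which the tool goes at most 41.7 mm and 7.16 degrees, less where a joint would pass 70% of its speed; a pose out of reach is approached as far as the arm can. A call with a gripper value outside its range is refused whole. "grip" is the finger opening in mm, from 0 to 85.4, set as the call begins (left out, the last holds). The fingers move at their own pace and stop on an object; "grip_force" is the grip in N (left out, the last holds). Time passes only in rows, so rows that repeat a pose let the fingers close. It gives the time, the measured TCP pose, the force and the opening at its end, in the units of the state.
- manip.get_obs(): the state, without advancing time (a new reading comes with each control period).
- manip.camera(name): name is "scene" or "side" or "wrist"; returns a dict with "frame" (384x512x3 uint8, red, green, blue), "mtx" (3x3 intrinsics, pixels), "pose" (4x4, takes a point from camera to world coordinates). Camera axes: x right, y down, z forward; pixel columns grow to the right and rows downward; lengths in m; the calibration is good to about 2 mm. A picture is of the moment at which its call begins. There is no depth.
- manip.hand_in(): hands the job in, once; it reports no verdict.
Trained networks look in a picture, given as the dict that the camera call returned (one of the last four; its "shot" number tells which), for a name from the list of things; names that differ only in an ending like _2 or _b are one class to them, and where a whole thing is asked for, a point or a joint stands for the part that bears it (a point fixed in the world has none). Each returns a list of dicts, best first, with "confidence" (0 to 1); they miss things now and then, are a little off and sometimes report something else, mostly with a low value. They report only what shows in the picture. A call takes as long as a camera call.
- manip.outline_of(picture, label): "mask" (384x512 bool, what is visible of it) and "extent" ([left, top, right, bottom] in pixels, round what is visible of it).
- manip.pinpoint(picture, label): "at" ([column, row] in pixels: a listed point, or the origin of a listed thing).
The state is a dict: "clock": time; "joint_pos": joint angles; "joint_velocities": joint speeds; "tau": joint torques, N m; "position": TCP position; "ee_rot": TCP orientation; "ft_force": force on the tool from outside, world axes, zero at the start; "torque": the same for the moment, N m; "grip_width": opening from 0.0 (shut) to 1.0 (fully open).
Only numpy, scipy, OpenCV 4.12 (cv2) and the standard library are available. Lean on these libraries where they do the work, as an engineer would, in place of code of your own. Each camera call takes 0.05 s, during which the arm holds its last target. There are 200 camera calls.

## Task

Set up the slab gauge: wind the handwheel clockwise by its red knob until the carriage touches its stop. Then, with the orange cam lever still open, draw the spring-loaded leg out by its blue finger rest until the red pointer stands at the yellow marker's line, and keep it there while you squeeze the lever fully closed against the rest. Finish while holding: do not let go, keep the leg at the mark and the lever squeezed shut between your fingers; do not disturb the other things about.

Things in the scene. Friction and masses are not known exactly. Their poses are not given: they have to be found in the camera images.
- jig: The slab gauge: grey board 280 (x) x 500 (y) x 20 mm fixed on the bench, carrying all the mechanism. Origin at bench level, 20 mm nearer the robot than the board's middle. x, y, z in all these notes are this body's axes (x away from the robot). The carriage runs along y at x +85 mm; the blue stop with red pad is at its -y end. Nothing on the gauge is over 113 mm above the bench.
- carriage (a joint): Position (m) of the aluminium carriage with a wooden jaw, 95 x 50 mm: 0 = jaw touching the stop, negative = the gap still open (-0.03 is 30 mm). It moves to -y, driven only by the handwheel: 4.8 mm per radian.
- handwheel (a joint): Angle (rad) of the handwheel about its vertical axis: grows when turned clockwise seen from above, which moves the carriage towards the stop; 0 = carriage at the stop, where the wheel ends hard. It starts 5 to 8.5 rad short of that, turns with about 0.06 N m and stays where it is left.
- wheel_axis (a point): Point on the vertical axis of the steel handwheel (rim 112 mm outside diameter), 60 mm above the bench. The rim's and hub's upper side is 66 to 70 mm above the bench.
- spinner_top (a point): Centre of the top of the handwheel's red upright knob, 112 mm above the bench. The knob is a cylinder 22 mm across and 42 mm tall (70 to 112 mm above the bench), spins freely on its own axis and goes round with the wheel, 50 mm from the wheel axis.
- leg_slide (a joint): How far the sliding leg (aluminium bar along y, 24 mm wide) is drawn out (m): 0 = fully in (start), at most 0.115. Drawn out, it moves to -y; a spring pulls it back with 2.3 to 4 N, so it slides home whenever let go.
- leg_pointer (a point): Tip of the leg's red pointer, 35 mm above the bench, moving with the leg along the scale strip. The leg's centre line lies 46 mm to the +x side of it.
- length_marker: Yellow clip, 14 (x) x 10 (y) x 12 mm, with a black line along x, fixed on the aluminium scale strip 62 mm to the -x side of the leg's centre line; top 36 mm above the bench. Origin under its centre, on the black line. The leg is at the mark when the pointer's y equals this origin's y (gauge axes). It lies 45 to 95 mm to the -y side of the pointer's start.
- leg: The sliding leg with its blue L-shaped finger rest (5 mm plates, 40 to 93 mm above the bench). Origin on the leg's centre line at the pointer's y, 20 mm above the bench. One plate lies along the leg: x -11.5 to -6.5, y -29.5 to +22.5 mm from the origin; the other juts out from its -y end to -x. The leg's top between rest and lever is 52 mm above the bench.
- rest_corner (a point): Inner corner of the L, at mid height (66 mm above the bench): x -11.5, y -27.5 mm from the leg's origin. From here the jutting plate goes 36 mm to -x. A finger standing in this corner (on the -x side of the plate along the leg) draws the leg out by pushing the jutting plate to -y.
- cam_lever (a joint): Angle (rad) of the orange cam lever: 0 = open (start), 0.5 = fully closed, lying along the leg. A light spring (0.06 N m open, 0.12 closed) reopens it when let go. A finger on its outer (+x) face, squeezing towards the other finger on the rest, closes it with about 3 N. Closed, rest and lever together are 23.5 mm thick, centred on the leg's centre line.
- lever_pivot (a point): On the lever's upright pivot, 71 mm above the bench; x +8, y +14 mm from the leg's origin. The paddle is 62 mm long, 8 mm thick and spans 56 to 86 mm above the bench. Open, it points from here to -y, leaning 0.5 rad out to +x: beside the jutting plate of the rest its outer face is 35 mm from the leg's centre line. Closed, the outer face is 12 mm from it.
- lever_tip (a point): Free end of the orange lever, mid height, mid thickness (71 mm above the bench); moves with it.
- test_tile: Bystander: blue-glazed terracotta tile 50 x 50 x 8 mm lying on a far corner of the gauge's board; origin under its centre.
- kiln_cone_weight: Bystander: small brass weight, 34 mm across and 36 mm tall, on the other far corner of the gauge's board; origin under its centre.
- bowl: Bystander: terracotta bowl, 120 mm across, 60 mm high, left on the table; origin under its centre.
- cup: Bystander: white cup, 76 mm across, 85 mm high, right on the table; origin under its centre.
- glaze_jar: Bystander: green jar, 80 mm across, 110 mm high, right on the table; origin under its centre.
- brush: Bystander: wooden brush lying left on the table.
- plaster_mould: Bystander: white two-part plaster mould block 80 x 100 x 71 mm at the back left; origin under its centre.

How it is judged:
By the outcome, as a careful person would: the job done as asked, in the order asked, and still so for the second after the job is handed in, while the arm keeps its last pose, push and grip.
It also fails if it takes over 64 s, if anything falls off the work surface, if the arm or the gripper's body presses on something with over 40 N, if the wrist force passes 120 N, or if a joint passes its speed limit or range.

## Working session

There is one attempt and no reset: what is moved stays moved. The work goes in short steps, Python scripts to look and compute and a tool call to move; the robot and the scene stay as the last step left them, time stands still between calls to the robot, and variables do not carry over. Pictures are saved under pics/ and viewed, about 8 in all and at most 12, crops included, and the job is handed in when it is done.

Besides the shell and the picture viewer there is one more tool, called after "Emit:" as name(argument=value, ...) on one line, values as JSON. jog_arm: Moves the arm, as the interface text tells. Its arguments: {"type":"object","properties":{"translation":{"type":"array"},"turn":{"type":"array"},"grip":{"type":"number"},"grip_force":{"type":"number"}},"required":["translation","turn"]}

```bash
mkdir -p pics; cat > h.py <<'E'
import numpy as np, cv2
from workcell import manip
def ray(p,uv):
    K=np.array(p["mtx"]);T=np.array(p["pose"])
    d=T[:3,:3]@np.linalg.inv(K)@np.array([uv[0],uv[1],1.]);return T[:3,3],d
def atz(p,uv,z):
    o,d=ray(p,uv);return o+d*(z-o[2])/d[2]
def tri(obs):
    A=np.zeros((3,3));b=np.zeros(3)
    for p,uv in obs:
        o,d=ray(p,uv);d=d/np.linalg.norm(d);M=np.eye(3)-np.outer(d,d);A+=M;b+=M@o
    return np.linalg.solve(A,b)
def save(p,n): cv2.imwrite(f"pics/{n}.png",p["frame"][:,:,::-1])
E
python3 - <<'E'
from h import *
o=manip.get_obs();print({k:np.round(v,3) for k,v in o.items()},manip.hold_point_z)
P={n:manip.camera(n) for n in("scene","side")}
Z=dict(jig=0,wheel_axis=.06,spinner_top=.112,leg_pointer=.035,length_marker=0,leg=.02,rest_corner=.066,lever_pivot=.071,lever_tip=.071,cup=0,glaze_jar=0,bowl=0,plaster_mould=0,test_tile=.02,kiln_cone_weight=.02)
for l,z in Z.items():
    ob=[]
    for n,p in P.items():
        r=manip.pinpoint(p,l)
        if r:
            ob.append((p,r[0]["at"]));print(l,n,np.round(r[0]["at"],0),round(r[0]["confidence"],2),np.round(atz(p,r[0]["at"],z),3))
    if len(ob)==2: print("   tri",np.round(tri(ob),3))
cv2.imwrite("pics/a.png",np.vstack([P["scene"]["frame"],])[:,:,::-1]);save(P["side"],"b")
E
```

```text
{'clock': np.float64(0.0), 'joint_pos': array([ 1.132,  0.333, -0.065,  1.461,  0.022,  1.35 , -0.088]), 'joint_velocities': array([-0.001,  0.001,  0.001, -0.002, -0.001, -0.   , -0.   ]), 'tau': array([ 1.0000e-03, -6.2545e+01,  4.9000e-02, -3.9160e+01,  1.6000e-02,
        1.0000e-02, -0.0000e+00]), 'position': array([ 0.252, -0.571,  0.231]), 'ee_rot': array([ 0.978,  0.206, -0.   , -0.001]), 'ft_force': array([-0.938, -0.675,  0.794]), 'torque': array([-0.039,  0.041,  0.04 ]), 'grip_width': np.float64(0.998)} 0.0187
jig scene [242. 215.] 0.65 [ 0.585 -0.034  0.   ]
jig side [258. 221.] 0.8 [ 0.576 -0.032  0.   ]
   tri [ 0.58  -0.034 -0.001]
wheel_axis scene [284. 218.] 0.81 [0.544 0.125 0.06 ]
wheel_axis side [251. 180.] 0.79 [0.552 0.131 0.06 ]
   tri [0.55  0.126 0.066]
spinner_top scene [294. 220.] 0.53 [0.562 0.175 0.112]
spinner_top side [248. 162.] 0.62 [0.542 0.171 0.112]
   tri [0.549 0.174 0.105]
leg_pointer scene [245. 189.] 0.68 [ 0.497 -0.081  0.035]
leg_pointer side [237. 224.] 0.81 [ 0.503 -0.083  0.035]
   tri [ 0.501 -0.081  0.036]
length_marker scene [151. 173
[... 798 characters left out ...]
.006]
glaze_jar scene [152. 174.] 0.61 [ 0.624 -0.463  0.   ]
glaze_jar side [279. 337.] 0.97 [ 0.616 -0.461  0.   ]
   tri [ 0.619 -0.463 -0.002]
bowl scene [386. 265.] 0.76 [0.478 0.512 0.   ]
bowl side [231. 146.] 0.9 [0.465 0.484 0.   ]
   tri [ 0.465  0.513 -0.018]
plaster_mould scene [350. 286.] 0.61 [0.622 0.441 0.   ]
plaster_mould side [265. 152.] 0.75 [0.622 0.428 0.   ]
   tri [ 0.621  0.44  -0.006]
test_tile scene [184. 217.] 0.72 [ 0.727 -0.203  0.02 ]
test_tile side [262. 221.] 0.73 [ 0.587 -0.052  0.02 ]
   tri [ 0.662 -0.161  0.075]
kiln_cone_weight scene [288. 255.] 0.38 [0.645 0.208 0.02 ]
kiln_cone_weight side [275. 177.] 0.62 [0.65  0.207 0.02 ]
   tri [0.648 0.207 0.021]
```

```bash
python3 - <<'E'
import cv2,numpy as np
a=cv2.imread("pics/a.png")[120:300,140:360];b=cv2.imread("pics/b.png")[130:290,180:360]
cv2.imwrite("pics/ab.png",np.hstack([cv2.resize(a,(400,327)),cv2.resize(b,(368,327))]))
E
```

```text
(no output)
```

View pics/ab.png

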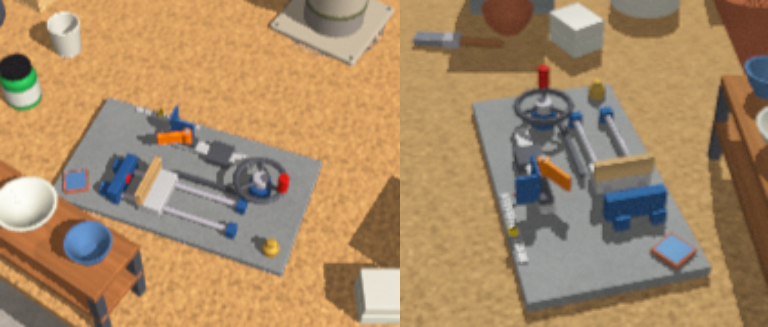

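The scene view shows the gauge in the middle: the wheel with its red knob on the +y side, the orange lever open, the blue stop towards -y. I'll move above it for a wrist view.

Emit:
jog_arm(translation=[[20,40,15],[40,80,30],[55,120,45],[70,160,60],[90,200,75],[105,240,90],[120,280,105],[135,320,110],[150,360,110],[165,400,110],[180,440,110],[195,470,110]], turn=[5.5,11,16.5,22,27.5,33,38.5,44,49.5,55,60,66])

```text
clock: 2.6
position: [0.4372, -0.1237, 0.3417]
ee_rot: [0.707, 0.707, 0.0, 0.001]
ft_force: [1.1, -1.2, 1.2]
grip_width: 0.996
```

Emit:
jog_arm(translation=[[10,20,0],[20,40,0],[30,60,0],[30,80,0],[30,100,0],[30,120,0],[30,120,0],[30,120,0],[30,120,0]], turn=[0,0,0,0,0,0,0,0,0])

```text
clock: 3.35
position: [0.4672, -0.0044, 0.3418]
ee_rot: [0.707, 0.707, -0.0, 0.001]
ft_force: [0.1, 0.9, -0.4]
grip_width: 0.999
```

```bash
cat > look.py <<'E'
from h import *
import sys
Z=dict(jig=0,wheel_axis=.06,spinner_top=.112,leg_pointer=.035,length_marker=.036,leg=.02,rest_corner=.066,lever_pivot=.071,lever_tip=.071)
o=manip.get_obs();print(np.round(o["clock"],2),np.round(o["position"],3),np.round(o["ee_rot"],3),np.round(o["ft_force"],1),round(float(o["grip_width"]),3))
p=manip.camera(sys.argv[1]);save(p,sys.argv[2])
for l in sys.argv[3:] or Z:
    for r in manip.pinpoint(p,l)[:2]: print(l,np.round(r["at"],1),round(r["confidence"],2),np.round(atz(p,r["at"],Z[l])*1000,1))
E
python3 look.py wrist c
```

```text
3.35 [ 0.467 -0.004  0.342] [ 0.707  0.707 -0.     0.001] [ 0.1  0.9 -0.4] 0.999
jig [278.8 206.7] 0.72 [496.8 -92.9   0. ]
jig [340.6 160.6] 0.58 [583.5 -24.3   0. ]
wheel_axis [333.3  43.7] 0.96 [552.3 121.3  60. ]
leg_pointer [280.2 205.7] 0.83 [496.5 -80.3  35. ]
length_marker [284.2 258.4] 0.65 [ 503.4 -158.4   36. ]
leg [311.1 198.1] 0.97 [540.6 -73.9  20. ]
rest_corner [313.8 227. ] 0.89 [538.4 -99.4  66. ]
lever_pivot [324.4 198.1] 0.96 [549.1 -59.   71. ]
lever_tip [352.6 233. ] 0.85 [ 587.6 -105.6   71. ]
```

View pics/c.png

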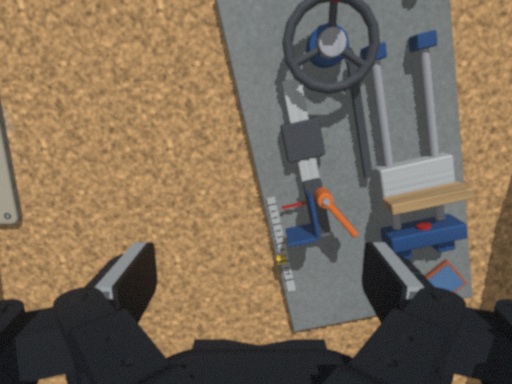

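Wrist view: yellow marker at (281,260), red pointer tip at (281,206), lever from (325,198) to (355,235), and the wheel centre at (333,44). The board is yawed by about 12°. I'll work out the yaw and move nearer to the wheel.

```bash
python3 - <<'E'
from h import *
p=manip.camera("wrist")
f=cv2.cvtColor(p["frame"],cv2.COLOR_RGB2HSV)
print(np.round(p["pose"],3))
a=atz(p,(218,0),.02);b=atz(p,(293,330),.02);d=a-b;print("edge yaw",np.degrees(np.arctan2(-d[0],d[1])),a,b)
q=np.array([atz(p,u,.045) for u in [(382,60),(395,180)]]);print(q)
E
```

```text
[[ 1.     0.001  0.001  0.467]
 [ 0.001 -0.966 -0.259  0.061]
 [ 0.     0.259 -0.966  0.482]
 [ 0.     0.     0.     1.   ]]
edge yaw 12.522915569706702 [0.41775487 0.1768189  0.02      ] [ 0.52094519 -0.28776315  0.02      ]
[[ 0.61456834  0.10610993  0.045     ]
 [ 0.64534004 -0.04115916  0.045     ]]
```

Emit:
jog_arm(translation=[[20,35,-20],[40,70,-40],[60,105,-60],[75,125,-80],[75,125,-100],[75,125,-120],[75,125,-120],[75,125,-120]], turn=[3,6,9,12,12,12,12,12])

```text
clock: 4.57
position: [0.5418, 0.121, 0.2214]
ee_rot: [0.629, 0.777, -0.0, 0.0]
ft_force: [0.5, -0.5, 0.6]
grip_width: 0.999
```

```bash
python3 look.py wrist d wheel_axis spinner_top; python3 look.py side e wheel_axis spinner_top;python3 look.py scene f wheel_axis spinner_top
```

```text
4.57 [0.542 0.121 0.221] [ 0.629  0.777 -0.     0.   ] [ 0.5 -0.5  0.6] 0.999
wheel_axis [269.7 174.9] 0.76 [551.4 121.9  60. ]
spinner_top [287.6 120.8] 0.61 [551.5 173.9 112. ]
4.72 [0.543 0.121 0.223] [0.629 0.777 0.001 0.002] [ 0.3 -0.2  1.2] 0.999
wheel_axis [246.7 179. ] 0.92 [536.9 137.2  60. ]
wheel_axis [280.4 338.3] 0.35 [ 613.4 -499.7   60. ]
spinner_top [233.2 146.9] 0.16 [483.7 286.9 112. ]
4.87 [0.543 0.121 0.223] [0.629 0.777 0.001 0.002] [0.3 0.4 0.1] 1.0
wheel_axis [283.7 216.8] 0.82 [540.6 121.9  60. ]
spinner_top [296.6 218.2] 0.5 [552.4 178.6 112. ]
```

View pics/d.png

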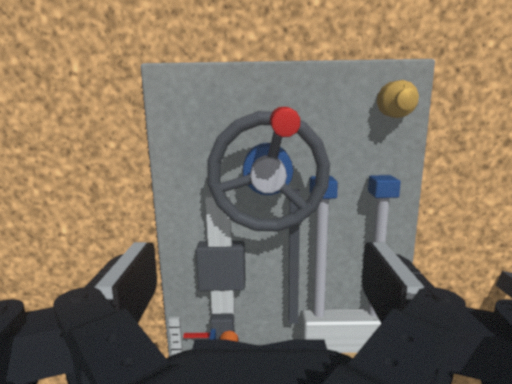

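Wrist view: knob top at (285,121), hub at (269,175). That puts the knob about 52 mm from the axis, at +y, which agrees with the 50 mm given. I'll descend over the knob.

Emit:
jog_arm(translation=[[4,26,0],[9,52,-10],[9,52,-50],[9,52,-85],[9,52,-115],[9,52,-140],[9,52,-140],[9,52,-140]], turn=[0,0,0,0,0,0,0,0])

```text
clock: 5.68
position: [0.5509, 0.173, 0.082]
ee_rot: [0.629, 0.777, -0.0, 0.0]
ft_force: [-0.2, 0.7, 0.8]
grip_width: 0.999
```

Emit:
jog_arm(translation=[[0,0,0],[0,0,0],[0,0,0],[0,0,0],[0,0,0],[0,0,0]], turn=[0,0,0,0,0,0], grip=10, grip_force=20)

```text
clock: 6.18
position: [0.5512, 0.173, 0.0828]
ee_rot: [0.629, 0.777, -0.0, 0.001]
ft_force: [-1.5, -1.0, 4.4]
grip_width: 0.249
```

Emit:
jog_arm(translation=[[17.1,-3,0],[32.1,-11.7,0],[43.3,-25,0],[49.2,-41.3,0],[49.2,-58.7,0],[43.3,-75,0],[32.1,-88.3,0],[17.1,-97,0],[0,-100,0],[-17.1,-97,0],[-32.1,-88.3,0],[-43.3,-75,0]], turn=[0,0,0,0,0,0,0,0,0,0,0,0])

```text
clock: 7.18
position: [0.5071, 0.0963, 0.0828]
ee_rot: [0.63, 0.776, -0.001, 0.001]
ft_force: [3.8, -1.6, -0.3]
grip_width: 0.25
```

Emit:
jog_arm(translation=[[-2.9,9.6,0],[-5.1,18,0],[-5.9,26.7,0],[-5.9,26.7,0]], turn=[0,0,0,0])

```text
clock: 7.52
position: [0.4997, 0.1257, 0.0827]
ee_rot: [0.629, 0.777, -0.002, 0.0]
ft_force: [-9.0, 2.0, 6.0]
grip_width: 0.252
```

```bash
python3 - <<'E'
from h import *
p=manip.camera("scene");q=manip.camera("side");w=manip.camera("wrist")
a=cv2.resize(p["frame"][160:270,160:300],None,fx=2.8,fy=2.8,interpolation=2);b=cv2.resize(q["frame"][150:260,210:330],(336,308));
cv2.imwrite("pics/g.png",np.hstack([a,b])[:,:,::-1]);save(w,"w")
E
```

```text
(no output)
```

View pics/g.png

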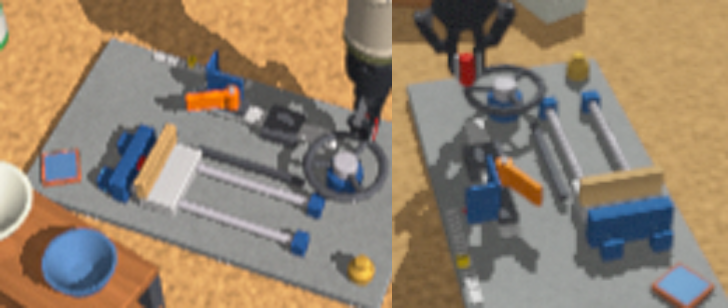

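The gap at the stop is nearly closed but not quite; the wrist still holds the knob. I'll go on in small steps and watch the force.

Emit:
jog_arm(translation=[[1.4,8.5,0],[4,16.8,0],[8,24.5,0],[8,24.5,0]], turn=[0,0,0,0])

```text
clock: 8.0
position: [0.5086, 0.1518, 0.0827]
ee_rot: [0.629, 0.778, -0.001, -0.0]
ft_force: [-0.6, 1.4, 2.3]
grip_width: 0.25
```

Emit:
jog_arm(translation=[[6,6.6,0],[12.7,12.2,0],[20.3,16.5,0],[20.3,16.5,0]], turn=[0,0,0,0])

```text
clock: 8.33
position: [0.5304, 0.1693, 0.0828]
ee_rot: [0.629, 0.778, 0.0, -0.0]
ft_force: [0.0, 1.2, 2.0]
grip_width: 0.247
```

Emit:
jog_arm(translation=[[8.4,2.4,0],[17,3.6,0],[25.7,3.3,0],[34.2,1.5,0],[34.2,1.5,0]], turn=[0,0,0,0,0])

```text
clock: 8.75
position: [0.5668, 0.17, 0.0828]
ee_rot: [0.629, 0.777, 0.001, 0.0]
ft_force: [0.7, -0.4, 2.8]
grip_width: 0.248
```

Emit:
jog_arm(translation=[[8.2,-3.7,0],[15.3,-8.7,0],[21.5,-14.9,0],[21.5,-14.9,0]], turn=[0,0,0,0])

```text
clock: 9.08
position: [0.5898, 0.1527, 0.0828]
ee_rot: [0.63, 0.776, 0.001, 0.001]
ft_force: [-1.4, -2.3, 3.4]
grip_width: 0.253
```

Emit:
jog_arm(translation=[[4.8,-7,0],[8,-15.1,0],[9.8,-23.6,0],[9.8,-23.6,0]], turn=[0,0,0,0])

```text
clock: 9.42
position: [0.5986, 0.1325, 0.0828]
ee_rot: [0.629, 0.777, 0.003, -0.002]
ft_force: [-3.7, 10.9, 0.9]
grip_width: 0.252
```

Emit:
jog_arm(translation=[[0.5,-5,0],[0.5,-5,0],[0.5,-5,0]], turn=[0,0,0])

```text
clock: 9.67
position: [0.5985, 0.1323, 0.0829]
ee_rot: [0.628, 0.779, 0.005, -0.003]
ft_force: [0.6, 14.1, -3.8]
grip_width: 0.25
```

```bash
python3 - <<'E'
from h import *
p=manip.camera("scene");q=manip.camera("side")
a=cv2.resize(p["frame"][160:270,160:300],None,fx=2.8,fy=2.8,interpolation=2);b=cv2.resize(q["frame"][150:260,210:330],(336,308));
cv2.imwrite("pics/g2.png",np.hstack([a,b])[:,:,::-1])
E
```

```text
(no output)
```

View pics/g2.png

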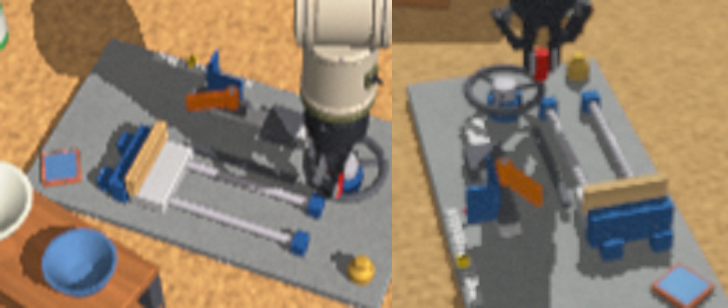

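The wheel is at its hard stop: the tool held at y = 0.132 under a 14 N push, and the jaw is against the stop in both views. Next I'll release and hover over the leg.

Emit:
jog_arm(translation=[[0,0,0],[0,0,0],[0,0,0],[0,0,0]], turn=[0,0,0,0], grip=66)

```text
clock: 10.1
position: [0.5988, 0.1314, 0.0828]
ee_rot: [0.628, 0.778, 0.005, -0.003]
ft_force: [-0.4, -0.0, -0.2]
grip_width: 0.765
```

Emit:
jog_arm(translation=[[0,0,30],[0,0,60],[0,0,90],[-10,-35,117],[-20,-70,117],[-30,-105,117],[-40,-140,117],[-46,-175,117],[-46,-200,117],[-46,-200,117],[-46,-200,117]], turn=[0,0,0,0,0,0,0,0,0,0,0])

```text
clock: 11.02
position: [0.5526, -0.071, 0.1997]
ee_rot: [0.63, 0.777, 0.005, -0.003]
ft_force: [0.3, 1.2, -0.3]
grip_width: 0.771
```

```bash
python3 look.py wrist i leg_pointer length_marker leg rest_corner lever_pivot lever_tip
python3 - <<'E'
from h import *
p=manip.camera("wrist");r=manip.outline_of(p,"length_marker")[0];print(r["confidence"],r["extent"])
m=np.argwhere(r["mask"]).mean(0)[::-1];print("marker mask",m,np.round(atz(p,m,.034)*1000,1))
q=cv2.resize(p["frame"],(768,576),interpolation=2);cv2.imwrite("pics/i.png",q[:,:,::-1])
E
```

```text
11.02 [ 0.553 -0.071  0.2  ] [ 0.63   0.777  0.005 -0.003] [ 0.3  1.2 -0.3] 0.771
length_marker [190.3 251.7] 0.46 [ 504.3 -157.7   36. ]
leg [248.7 171.2] 0.91 [543.6 -72.3  20. ]
rest_corner [236.7 216. ] 0.91 [ 540.8 -103.    66. ]
lever_pivot [253.9 166.6] 0.78 [546.2 -57.8  71. ]
lever_tip [287.9 231.2] 0.72 [ 585.2 -105.5   71. ]
lever_tip [237.7 214.8] 0.39 [ 541.4 -100.1   71. ]Traceback (most recent call last):
  File "<stdin>", line 2, in <module>
IndexError: list index out of range
```

View pics/i.png

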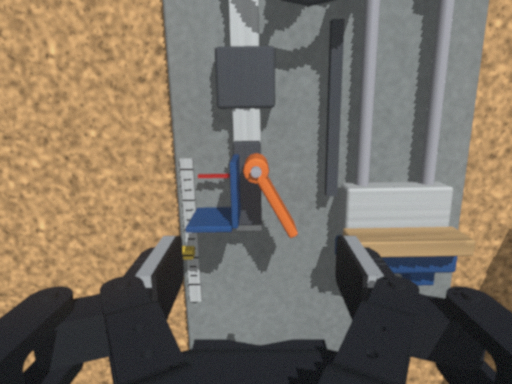

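The view shows the marker line near (188,252), the pointer tip near (197,176) and the L rest at (186–240,155–232), with the lever open. The leg origin is about (543.5,−73). I'll descend astride rest and lever.

Emit:
jog_arm(translation=[[-0.5,-8,-20],[-0.5,-8,-50],[-0.5,-8,-80],[-0.5,-8,-105],[-0.5,-8,-125],[-0.5,-8,-140],[-0.5,-8,-140],[-0.5,-8,-140]], turn=[0,0,0,0,0,0,0,0])

```text
clock: 12.13
position: [0.5521, -0.0756, 0.0596]
ee_rot: [0.627, 0.779, 0.005, -0.004]
ft_force: [-0.1, 0.7, 0.2]
grip_width: 0.775
```

```bash
cat > mk.py <<'E'
from h import *
import sys
p=manip.camera("wrist");f=p["frame"];h=cv2.cvtColor(f,cv2.COLOR_RGB2HSV)
o=manip.get_obs();print(np.round(o["clock"],2),np.round(o["position"]*1000,1),np.round(o["ft_force"],1),round(float(o["grip_width"]),3))
for l in("leg_pointer","length_marker"):
    for r in manip.pinpoint(p,l)[:1]: print(l,np.round(r["at"],1),round(r["confidence"],2),np.round(atz(p,r["at"],.0355)*1000,1))
ye=cv2.inRange(h,(20,120,60),(35,255,255));rd=cv2.inRange(h,(0,150,80),(6,255,255))|cv2.inRange(h,(172,150,80),(180,255,255))
for n,m in(("yel",ye),("red",rd)):
    k,L,s,c=cv2.connectedComponentsWithStats(m)
    for i in range(1,k):
        if s[i,4]>8: print(n,s[i],np.round(c[i],1))
x0,y0,w=[int(v) for v in sys.argv[2:5]]
cv2.imwrite(f"pics/{sys.argv[1]}.png",cv2.resize(f[y0:y0+w*3//4,x0:x0+w],(760,570),interpolation=cv2.INTER_CUBIC)[:,:,::-1])
E
python3 mk.py j 0 0 512
```

```text
12.18 [552.8 -75.7  60.6] [-0.  -0.8  0.3] 0.775
red [155 218  46   8 296] [177.1 221.7]
```

View pics/j.png

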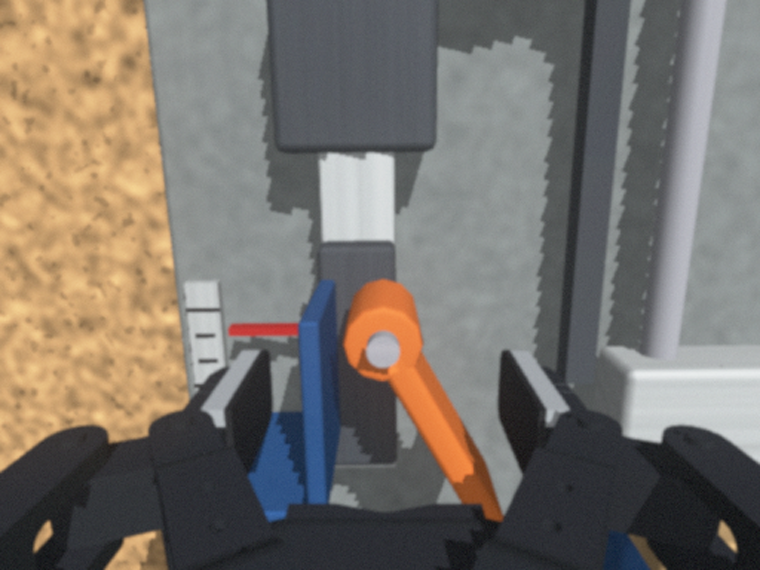

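Finger A stands left of the blue plate and finger B right of the open lever, as intended. I'll start drawing the leg out.

Emit:
jog_arm(translation=[[2,-9,0],[4,-18,0],[6,-27,0],[8,-36,0],[10,-45,0],[12,-54,0],[14,-63,0],[16,-70,0],[16.5,-74,0],[17,-76,0],[17,-76,0],[17,-76,0]], turn=[0,0,0,0,0,0,0,0,0,0,0,0])

```text
clock: 13.28
position: [0.57, -0.1517, 0.0609]
ee_rot: [0.627, 0.779, 0.006, -0.003]
ft_force: [-0.3, 2.8, 0.1]
grip_width: 0.774
```

```bash
python3 mk.py k 60 140 260
```

```text
13.33 [ 569.9 -151.6   60.9] [-0.4  2.3 -0.7] 0.774
leg_pointer [146.2 197. ] 0.57 [ 511.2 -146.6   35.5]
length_marker [132.2 213.7] 0.68 [ 505.4 -156.8   35.5]
yel [108 206  33  25 701] [124.3 218.1]
red [152 195  47   7 289] [174.2 197.7]
```

View pics/k.png

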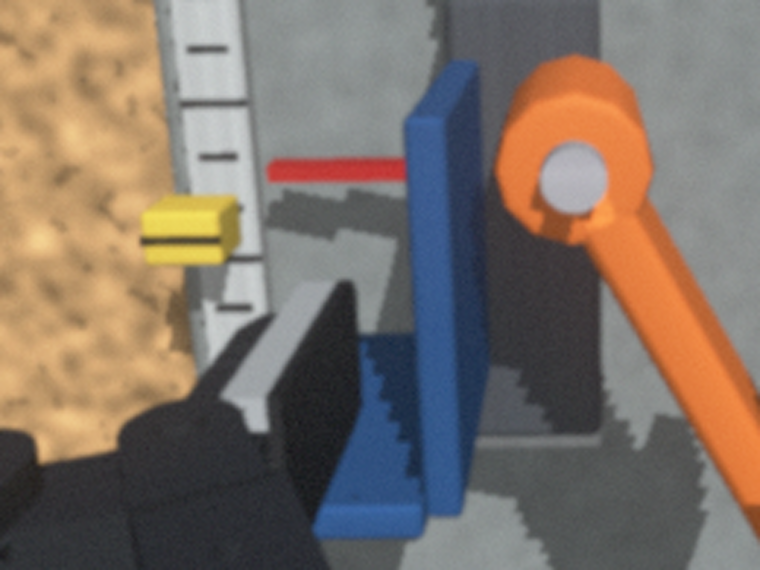

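```bash
python3 - <<'E'
from h import *
p=manip.camera("wrist")
for y in (11.5,12.5,13.5):
    t=np.radians(y);ey=np.array([-np.sin(t),np.cos(t),0]);ex=np.array([np.cos(t),np.sin(t),0])
    a=atz(p,(151.7,198.3),.035);b=atz(p,(121.6,222.1),.036);l=atz(p,(109.5,222.4),.036);r=atz(p,(134.5,222.1),.036)
    print(y,a,b,(b-a)@ey*1e3,(b-a)@ex*1e3, np.degrees(np.arctan2(r[1]-l[1],r[0]-l[0])))
E
```

```text
11.5 [ 0.51380729 -0.14663328  0.035     ] [ 0.50080219 -0.16206891  0.036     ] -12.532949429135185 -15.821391672202923 12.939859046384356
12.5 [ 0.51380729 -0.14663328  0.035     ] [ 0.50080219 -0.16206891  0.036     ] -12.254919242365684 -16.037712124913803 12.939859046384356
13.5 [ 0.51380729 -0.14663328  0.035     ] [ 0.50080219 -0.16206891  0.036     ] -11.973156088478893 -16.249147335150628 12.939859046384356
```

Measured offset: 12.2 mm to go. The cross offset of 16.0 mm is exactly as given.

Emit:
jog_arm(translation=[[1,-4,0],[2,-8,0],[2.6,-11.9,0],[2.6,-11.9,0],[2.6,-11.9,0],[2.6,-11.9,0]], turn=[0,0,0,0,0,0])

```text
clock: 13.98
position: [0.5726, -0.1634, 0.0609]
ee_rot: [0.627, 0.779, 0.006, -0.003]
ft_force: [0.9, 3.4, 0.2]
grip_width: 0.773
```

```bash
python3 mk.py l 60 140 200
```

```text
14.03 [ 572.6 -163.3   61. ] [-0.6  3.2 -0. ] 0.774
leg_pointer [149.9 197.2] 0.88 [ 515.6 -158.    35.5]
length_marker [129.3 194.8] 0.97 [ 505.4 -158.9   35.5]
yel [105 185  34  24 703] [121.8 196.6]
red [152 195  47   7 289] [174.5 197.7]
```

View pics/l.png

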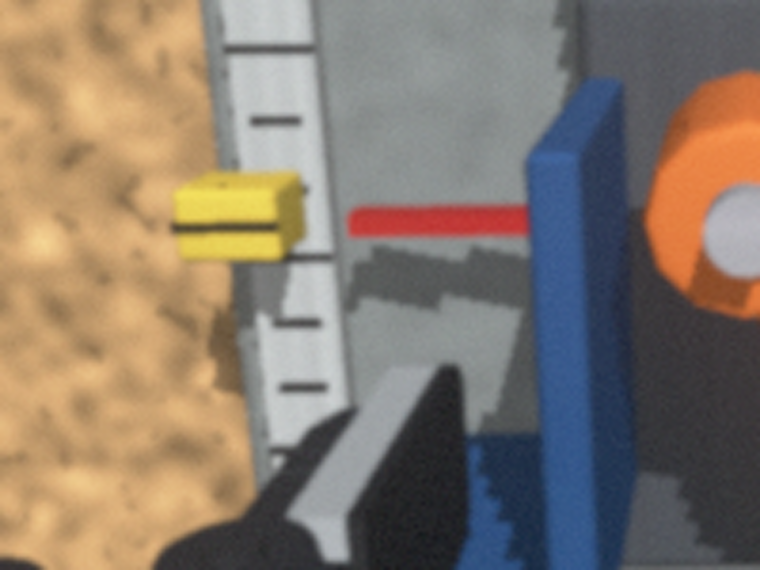

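The pointer is within about 0.5 mm of the line (line row 227, pointer row 222 in the crop) with the lever still open. Now I'll squeeze while centring on the leg.

Emit:
jog_arm(translation=[[-2,-0.8,0],[-4,-1.3,0],[-6,-1.7,0],[-8,-2.1,0],[-8.7,-2.3,0],[-8.7,-2.3,0],[-8.7,-2.3,0],[-8.7,-2.3,0],[-8.7,-2.3,0],[-8.7,-2.3,0]], turn=[0,0,0,0,0,0,0,0,0,0], grip=10, grip_force=30)

```text
clock: 14.97
position: [0.564, -0.1658, 0.0614]
ee_rot: [0.627, 0.779, 0.005, -0.002]
ft_force: [-1.2, 2.2, 6.1]
grip_width: 0.258
```

```bash
python3 mk.py m 60 120 260
```

```text
15.02 [ 564.1 -165.8   61.4] [-2.   2.8  6.7] 0.26
leg_pointer [167.7 198.3] 0.85 [ 515.8 -159.2   35.5]
length_marker [145.9 196.5] 0.63 [ 505.  -160.6   35.5]
yel [123 183  33  25 672] [139.  195.2]
red [170 194  55   8 326] [196.8 197.5]
```

View pics/m.png

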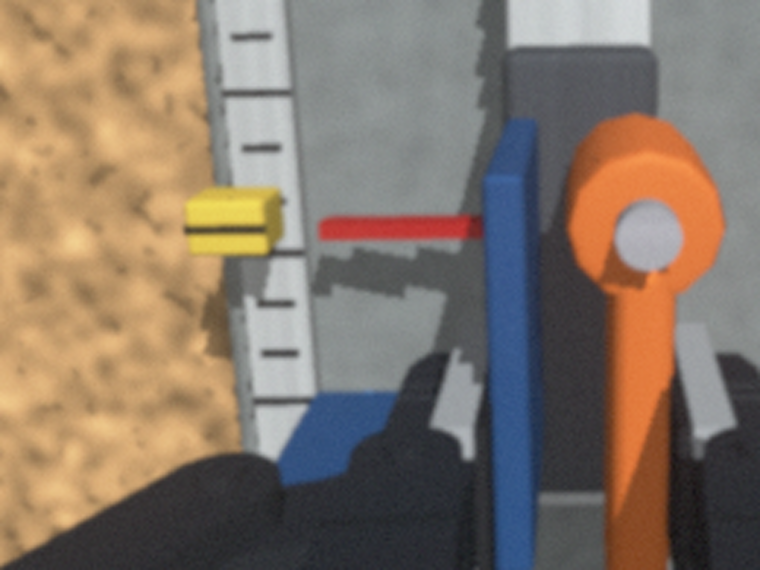

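```bash
python3 - <<'E'
from h import *
p=manip.camera("wrist");f=p["frame"].astype(int)
# subpixel: black line (dark rows within clip columns), pointer mid row near tip
c=f[190:207,126:148].sum(2).mean(1);print(c.round())
r=(f[188:208,171:178,0]-f[188:208,171:178,1]).mean(1).clip(0);r[r<40]=0;pr=188+(np.arange(20)*r).sum()/r.sum()
i=c[4:13].argmin()+4;w=(c[i-3:i+4].max()-c[i-2:i+3]).clip(0);lr=190+(np.arange(i-2,i+3)*w).sum()/w.sum();print("ptr",pr,"line",lr)
t=np.radians(12.6);ey=np.array([-np.sin(t),np.cos(t),0]);ex=np.array([np.cos(t),np.sin(t),0])
for z in(.034,.035,.036):
    d=atz(p,(137,lr),.036)-atz(p,(174,pr),z);print(z,d@ey*1e3,d@ex*1e3)
o=manip.get_obs();print(o["clock"],o["position"],o["ft_force"],o["grip_width"])
E
```

```text
[548. 539. 534. 534. 532. 519. 455. 324. 212. 261. 411. 503. 523. 523.
 519. 506. 453.]
ptr 197.91910990828447 line 198.16047396138092
0.034 0.5462335188339065 -18.077925574692873
0.035 0.270268993620198 -18.330854886120804
0.036 -0.005695531593458494 -18.583784197548834
15.1667 [ 0.56403698 -0.16575619  0.06139989] [-1.38100914  3.35231336  7.37071494] 0.2582718826344458
```

Emit:
jog_arm(translation=[[0,0,0],[0,0,0],[0,0,0],[0,0,0]], turn=[0,0,0,0])

```text
clock: 15.5
position: [0.564, -0.1658, 0.0614]
ee_rot: [0.627, 0.779, 0.005, -0.002]
ft_force: [-1.8, 3.2, 3.6]
grip_width: 0.257
```

The pointer is within 0.3 mm and stays put, and the opening fits the closed lever. One last look at the carriage and bystanders.

```bash
python3 - <<'E'
from h import *
p=manip.camera("scene");q=manip.camera("side")
a=cv2.resize(p["frame"][160:270,160:300],None,fx=2.8,fy=2.8,interpolation=2);b=cv2.resize(q["frame"][150:260,210:330],(336,308));
cv2.imwrite("pics/n.png",np.hstack([a,b])[:,:,::-1])
E
```

```text
(no output)
```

View pics/n.png

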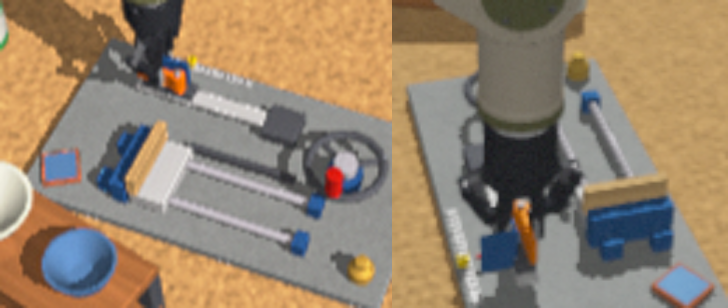

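The carriage is still at the stop, the knob is where I left it, the tile and weight haven't moved, and the lever is squeezed shut. Handing in.

```bash
python3 -c "
from workcell import manip
print(manip.hand_in());o=manip.get_obs();print(o['clock'],o['position'],o['grip_width'])"
```

```text
the job is handed in; nothing more can be done
None
the job is handed in; nothing more can be done
```

The slab gauge is set up and handed in at about 15.6 s of the 64 s allowed. The gripper is still holding the leg at the mark and the lever shut.

- **Handwheel:** I wound it clockwise about 440° by the red knob until it ended hard. The tool stood still under a 14 N push, and the last picture still shows the carriage against its stop.
- **Leg:** With the lever open, I drew the leg out by the finger rest until the pointer stood at the marker line. After the squeeze the pointer was 0 to 0.3 mm off the line. That rises to about 0.5 mm if the pointer's top sits 1 mm lower than listed.
- **Lever:** I squeezed it closed against the rest with a 30 N grip. The opening reads about 22 mm, near the 23.5 mm expected; the reading was similarly low on the 22 mm knob. In the picture the lever lies straight along the leg.
- **Bystanders:** The tile and brass weight are where they were in the last view. I did not check the bowl, cup, jar, brush and mould again at the end.

Two checks disagreed along the way. In the first scene picture the network misplaced the marker and the leg, so I used the wrist camera instead. In the final measurement the sideways distance from pointer to marker came out at 18 mm rather than 16 mm. I think that is because I sampled a few pixels inside the pointer tip; it barely affects the alignment.

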